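# Spring open the bobbin box

### The arm

A 6-joint arm with a two-finger parallel gripper is mounted at the origin on the work surface. World frame = base frame: x ahead of the robot, y to its left, z up, the work surface at z = 0. Lengths are in m, angles in rad, forces in N, time in s.
With the tool pointing down it reaches from about 0.4 to 0.825 m from the base axis. Payload 7 kg.
Tool frame: the origin (TCP) lies midway between the tips of the shut fingers; the grasp point (between the pads) lies 19 mm behind it; z points along the fingers, y is the line along which they close (so a half turn about z gives the same grasp; the last joint's range is limited). The gripper opens to 88 mm and grips with 3 to 60 N. Pads are 19 mm wide; open, the fingers measure 130 mm over their backs; the gripper's body (78 mm by 193 mm) begins 47 mm behind the grasp point.
Start: joints at [-0.884, 0.359, 0.012, 0, -1.224, -0.288], TCP at [0.262, -0.622, 0.227] pointing down, gripper open.
Joint ranges: [-3.07, 3.07], [-1.43, 2.12], [-1.02, 1.25], [-3.03, 1.67], [-3.05, -0], [-3.03, 3.03]. Speed limits (rad/s): [2.39, 2.39, 3.01, 3.14, 3.14, 3.14].

### API

Orientations are given as a rotation vector (axis times angle).
In Python, from bench import bot gives the robot as it stands. Calls block until the motion is done:
- bot.movep(position, orientation): joint-space move of the TCP to a pose.
- bot.servo_line(position, orientation=None, rate=0.15): straight line of the TCP; orientation=None keeps the orientation; rate is the mean speed in m/s.
- bot.move_j(angles): joint-space move.
- bot.grip(opening, force=None): finger opening in m; force is the grip in N (None keeps the last); returns when the fingers have stopped.
- bot.hold(seconds).
- bot.ik(position, orientation): joint angles nearest the present ones, or None.
- bot.read_camera(name): name is "scene" or "top" or "wrist"; returns a dict with "color" (480x640x3 uint8, red, green, blue), "depth" (480x640 float32, m along the optical axis (not along the pixel's ray), 0 where there is no reading), "camera_matrix" (3x3 intrinsics, pixels), "dist" ([k1, k2, p1, p2, k3] as OpenCV has them; the pictures are not rectified), "extrinsics" (4x4, takes a point from camera to world coordinates). Camera axes: x right, y up, looking along -z (the intrinsics and any distortion apply to the point x, -y, -z); pixel columns grow to the right and rows downward; lengths in m; the calibration is good to about 2 mm. A picture is of the moment at which its call begins.
A pose or a line that the arm cannot do raises bot.IKError and nothing moves.
- bot.sign_off(): hands the job in; it is judged then, once.
Trained networks look in a picture, given as the dict that the camera call returned (one of the last four; its "shot" number tells which), for a name from the list of things; names that differ only in an ending like _2 or _b are one class to them, and where a whole thing is asked for, a point or a joint stands for the part that bears it (a point fixed in the world has none). Each returns a list of dicts, best first, with "conf" (0 to 1); they miss things now and then, are a little off and sometimes report something else, mostly with a low value. They report only what shows in the picture. A call takes as long as a camera call.
- bot.spot_in(target, picture): "position" ([x, y, z] in m, in world coordinates, good to about 4 mm: the middle of the surface that is visible of it).
- bot.pinpoint(target, picture): "position" ([x, y, z] in m, in world coordinates, good to about 4 mm: a listed point, or the origin of a listed thing).
Readings, each from a call of its own:
- bot.get_t(): time.
- bot.get_joint_pos(): joint angles.
- bot.get_qvel(): joint speeds.
- bot.get_joint_efforts(): joint torques, N m.
- bot.get_ee_pos(): TCP position.
- bot.get_tcp_rot(): TCP orientation.
- bot.get_contact_force(): force on the tool from outside, world axes, zero at the start.
- bot.get_wrist_torque(): the same for the moment, N m.
- bot.get_opening(): finger opening in m.
- bot.get_grasp_force(): force on a finger pad.
Only numpy, scipy, OpenCV 4.12 (cv2) and the standard library are available. Lean on these libraries where they do the work, as an engineer would, in place of code of your own. Each camera call takes 0.05 s, during which the arm holds its last target. There are 200 camera calls.

### The job

Open the wider of the two bobbin boxes: press the release tab at its front with a fingertip and let it go, so that the lid springs up on its own, then push the lid on over until it lies fully open at its stop and stays there. Pick nothing up, leave the narrower box shut, and leave the other things on the table where they stand.

Things in the scene. Friction and masses are not known exactly. Their poses are not given: they have to be found in the camera images.
- wide_box: the wider of two spring-lid bobbin boxes, screwed to the table, grey painted steel: 100 mm deep (its x), 150 mm wide (its y), rim 55 mm above the table, with a 4 mm thick aluminium lid. Origin: centre of its underside. Its x axis points horizontally from the release tab at the front to the lid's hinge at the back, z up.
- wide_lid (a joint): angle of the wide box's lid, rad: 0 shut and latched, 1.9 fully open against its stop. When the tab releases it, a spring leg lifts it to about 0.85 within half a second and no farther. Pushed on from there it moves freely (under 1 N at the front edge); let go before upright (1.57) it falls back to 0.85, past upright it falls on open by its own weight to 1.9.
- wide_tab (a joint): angle of the wide box's black release tab, rad: 0 at rest, 0.34 fully pressed; about 0.17 frees the lid. It pivots about a cross pin 40 mm behind and 4 mm below the press point, springs back when let go. Pressing down on the press point takes about 2 N to start, 3 to 4 N to free the lid (press point about 7 mm lower) and about 5 N at the stop (about 13 mm lower).
- wide_press (a point): press point: middle of the ribbed top of the wide box's release tab, a level black paddle 36 mm wide (y) and about 50 mm long (x) that juts out in front of the box; at rest 103 mm in front of the box's origin (along -x of the box) and 46 mm above the table. Behind it, 31 to 50 mm nearer the box, the tab's upright catch stands 19 mm higher and hooks over the lid's lip; keep the finger off it. Moves with the tab.
- wide_edge (a point): middle of the front edge of the wide box's lid (centre of its 4 mm thickness), 102 mm from the hinge line. Moves with the lid; shut, it is 57 mm above the table, sprung up about 134 mm, upright 159 mm. A small lip juts 4 mm beyond it.
- wide_hinge (a point): middle of the wide lid's hinge line, which runs along the box's y axis: 50 mm behind the box's origin, 57 mm above the table.
- narrow_box: the narrower of two spring-lid bobbin boxes, screwed to the table, grey painted steel: 100 mm deep (its x), 80 mm wide (its y), rim 55 mm above the table, with a 4 mm thick aluminium lid. Origin: centre of its underside. Its x axis points horizontally from the release tab at the front to the lid's hinge at the back, z up.
- narrow_lid (a joint): angle of the narrow box's lid, rad: 0 shut and latched, 1.9 fully open against its stop. When the tab releases it, a spring leg lifts it to about 0.85 within half a second and no farther. Pushed on from there it moves freely (under 1 N at the front edge); let go before upright (1.57) it falls back to 0.85, past upright it falls on open by its own weight to 1.9.
- narrow_tab (a joint): angle of the narrow box's black release tab, rad: 0 at rest, 0.34 fully pressed; about 0.17 frees the lid. It pivots about a cross pin 40 mm behind and 4 mm below the press point, springs back when let go. Pressing down on the press point takes about 2 N to start, 3 to 4 N to free the lid (press point about 7 mm lower) and about 5 N at the stop (about 13 mm lower).
- narrow_press (a point): press point: middle of the ribbed top of the narrow box's release tab, a level black paddle 36 mm wide (y) and about 50 mm long (x) that juts out in front of the box; at rest 103 mm in front of the box's origin (along -x of the box) and 46 mm above the table. Behind it, 31 to 50 mm nearer the box, the tab's upright catch stands 19 mm higher and hooks over the lid's lip; keep the finger off it. Moves with the tab.
- narrow_edge (a point): middle of the front edge of the narrow box's lid (centre of its 4 mm thickness), 102 mm from the hinge line. Moves with the lid; shut, it is 57 mm above the table, sprung up about 134 mm, upright 159 mm. A small lip juts 4 mm beyond it.
- narrow_hinge (a point): middle of the narrow lid's hinge line, which runs along the box's y axis: 50 mm behind the box's origin, 57 mm above the table.
- spool: small wooden thread spool standing upright, 36 mm across, 42 mm tall, loose; origin at the centre of its underside
- bobbin: steel bobbin lying flat, 21 mm across, 12 mm thick, loose; origin at the centre of its underside
- cone_a: pale thread cone standing upright, 72 mm across the foot, 145 mm tall, loose; origin at the centre of its underside
- cone_b: grey thread cone, the same shape and size as cone_a, loose; origin at the centre of its underside
- wax_tin: round aluminium wax tin, 60 mm across, 40 mm tall, loose; origin at the centre of its underside
- driver: screwdriver lying on the table, 170 mm long, loose; origin below the middle of its length, x axis along it towards the blade
- last: wooden shoe last lying on its sole, about 240 mm long, 82 mm wide, 75 mm tall, loose; origin on its underside near the middle, x axis towards the toe

How it is judged:
On the way, in this order (a step that is already met when the one before it is completed fails the run):
1. the wide box's release tab is pressed far enough to free the lid (over 0.14 rad), the lid not yet up (value of joint wide_tab above 0.14 rad and value of joint wide_lid below 0.5 rad).
2. the tab is let go (under 0.08 rad) and the lid stands sprung up (0.6 to 1.15 rad) (value of joint wide_tab below 0.08 rad and value of joint wide_lid between 0.6 and 1.15 rad), for 0.1 s.
At the end, for the whole second after the job is handed in: the wide box's lid lies open at its stop (over 1.8 rad) and at rest, both tabs are released, the narrow box's lid is still shut (under 0.05 rad), and every loose thing is within 30 mm of where it stood (value of joint wide_lid above 1.8 rad and velocity of joint wide_lid below 0.1 rad/s and value of joint each of wide_tab, narrow_tab below 0.08 rad and value of joint narrow_lid below 0.05 rad and distance of each of spool, bobbin, cone_a, cone_b, wax_tin, driver, last from where it was at the start of the episode below 0.03 m); the robot touches nothing.
It fails at once if the narrow box is opened (value of joint narrow_lid above 0.1 rad).
It fails at once if a loose thing is pushed away, lifted or carried (moved 30 mm or more, or its underside raised over 15 mm) (distance of any of spool, bobbin, cone_a, cone_b, wax_tin, driver, last from where it was at the start of the episode above 0.03 m or height (world z) of any of spool, bobbin, cone_a, cone_b, wax_tin, last above 0.015 m or height (world z) of driver above 0.03 m).
It also fails if it takes over 45 s, if anything falls off the work surface, if the arm or the gripper's body presses on something with over 40 N, if the wrist force passes 120 N, or if a joint passes its speed limit or range.

## Working session

There is one attempt and no reset: what is moved stays moved. The work goes in short steps, each a Python script; the robot and the scene stay as the last script left them, time stands still between calls to the robot, and variables do not carry over. Pictures are saved under pics/ and viewed, at most 10 in all, crops included, and the job is handed in when it is done.

```bash
mkdir -p pics; python3 - <<'E'
from bench import bot
import cv2, numpy as np
np.set_printoptions(precision=4,suppress=True)
for c in ["top","scene"]:
    p=bot.read_camera(c); cv2.imwrite(f"pics/{c}1.png",p["color"][:,:,::-1])
    print(c,p["extrinsics"][:3,3])
    for n in ["wide_box","wide_press","wide_edge","wide_hinge","narrow_box","narrow_press","narrow_hinge","spool","bobbin","cone_a","wax_tin","driver","last"]:
        print(n,[(np.round(d["position"],3).tolist(),round(d["conf"],2)) for d in bot.pinpoint(n,p)][:3])
print(bot.get_t(),bot.get_tcp_rot())
E
```

```text
top [ 0.5083 -0.0124  1.0218]
wide_box [([0.586, 0.219, -0.002], 0.85), ([0.392, 0.011, -0.002], 0.65)]
wide_press [([0.49, 0.228, 0.046], 0.94)]
wide_edge [([0.533, 0.22, 0.063], 0.61)]
wide_hinge [([0.638, 0.209, 0.058], 0.94)]
narrow_box [([0.558, -0.182, -0.003], 0.83), ([0.391, 0.007, -0.001], 0.58)]
narrow_press [([0.458, -0.185, 0.047], 0.61)]
narrow_hinge [([0.611, -0.187, 0.055], 0.98)]
spool [([0.534, 0.007, 0.005], 0.66)]
bobbin [([0.478, -0.01, 0.0], 0.41)]
cone_a [([0.761, -0.096, 0.002], 0.69), ([0.757, 0.1, -0.0], 0.67)]
wax_tin [([0.392, 0.012, -0.003], 0.86)]
driver [([0.516, 0.441, -0.0], 0.85)]
last [([0.599, -0.449, -0.002], 0.69)]
scene [1.2333 0.5762 0.8776]
wide_box [([0.587, 0.214, 0.0], 0.82)]
wide_press [([0.483, 0.227, 0.046], 0.61), ([0.61, -0.188, 0.056], 0.3)]
wide_edge [([0.538, 0.222, 0.056], 0.65)]
wide_hinge [([0.64, 0.211, 0.054], 0.83), ([0.592, 0.214, 0.002], 0.28)]
narrow_box [([0.558, -0.186, 0.002], 0.96)]
narrow_press [([0.456, -0.181, 0.049], 0.52)]
narrow_hinge [([0.609, -0.187, 0.055], 0.97), ([0.457, -0.182, 0.049], 0.58)]
spool [([0.534, 0.006, -0.001], 0.69)]
bobbin [([0.483, 0.228, 0.045], 0.42), ([0.478, -0.01, -0.0], 0.41)]
cone_a [([0.757, -0.092, -0.0], 0.81), ([0.756, 0.098, 0.002], 0.6)]
wax_tin [([0.389, 0.01, 0.002], 0.85), ([0.512, -0.184, 0.058], 0.59)]
driver [([0.485, 0.226, 0.044], 0.68), ([0.515, 0.439, 0.002], 0.65)]
last [([0.759, -0.094, 0.001], 0.71), ([0.603, -0.446, -0.002], 0.59)]
1.4 [-0.6223  3.0793  0.    ]
```

View pics/top1.png

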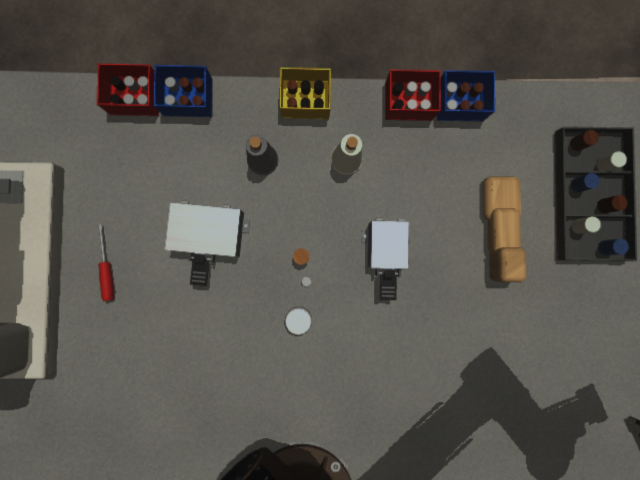

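View pics/scene1.png

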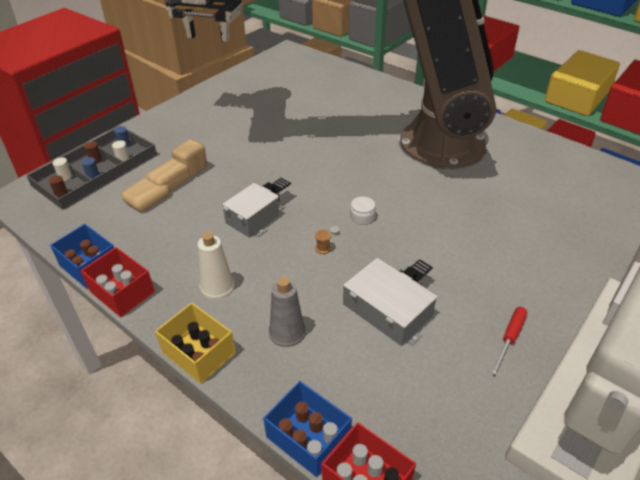

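The top view shows the wide box at about (203,231) with its tab at (200,270). The narrow box is at (389,246) with its tab at (388,287). Both match the networks' positions. Press to hinge measures 153 mm, as specified, and the box yaw is about -0.11 rad. Next I hover over the wide tab with the fingers shut and check from close by.

```bash
cat > h.py <<'E'
from bench import bot
import numpy as np, cv2
from scipy.spatial.transform import Rotation as Ro
np.set_printoptions(precision=4,suppress=True)
def rot(a, s):
    y=s*np.array([-np.sin(a),np.cos(a),0]); z=np.array([0,0,-1.])
    return Ro.from_matrix(np.c_[np.cross(y,z),y,z]).as_rotvec()
E
python3 - <<'E'
from h import *
a=-0.114; P=np.array([0.4865,0.2275,0.25])
q0=bot.get_joint_pos(); best=None
for s in (1,-1):
    q=bot.ik(P,rot(a,s)); print(s,q)
    if q is not None and (best is None or np.abs(np.subtract(q,q0)).max()<best[0]): best=(np.abs(np.subtract(q,q0)).max(),s)
s=best[1]; print("s",s)
bot.grip(0.0,10); bot.movep(P,rot(a,s))
for c in ["wrist","top"]:
    p=bot.read_camera(c); cv2.imwrite(f"pics/{c}2.png",p["color"][:,:,::-1])
    for n in ["wide_box","wide_press","wide_hinge","wide_edge"]:
        print(c,n,[(np.round(d["position"],3).tolist(),round(d["conf"],2)) for d in bot.pinpoint(n,p)][:2])
print(bot.get_t(),bot.get_ee_pos(),bot.get_opening(),bot.get_contact_force())
E
```

```text
1 [ 0.8026  0.1161 -0.2555  0.     -1.1993 -2.4874]
-1 [ 0.8026  0.1161 -0.2555  0.     -1.1993  0.6542]
s -1
wrist wide_box [([0.59, 0.214, -0.001], 0.78)]
wrist wide_press [([0.491, 0.224, 0.044], 0.65), ([0.586, 0.218, 0.0], 0.57)]
wrist wide_hinge [([0.636, 0.209, 0.057], 0.67)]
wrist wide_edge [([0.532, 0.22, 0.057], 0.79)]
top wide_box [([0.588, 0.219, 0.004], 0.56)]
top wide_press []
top wide_hinge [([0.638, 0.211, 0.058], 0.76), ([0.458, -0.187, 0.045], 0.24)]
top wide_edge [([0.532, 0.22, 0.061], 0.76), ([0.613, -0.186, 0.056], 0.16)]
6.4083 [0.4865 0.2275 0.25  ] 0.0005301732046643576 [-0.2497  0.0853 -0.7381]
```

View pics/wrist2.png

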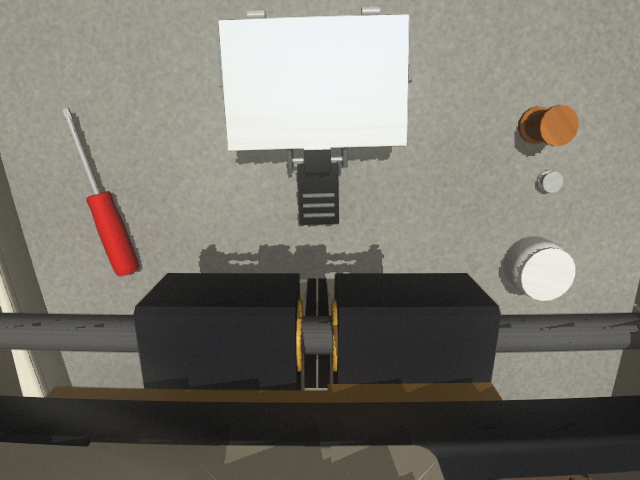

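The wrist view shows the paddle at (318,205), in line with the fingers at (317,340). The lid edge runs from (229,150) to (407,146), so yaw is about -0.10. The fitted origin is (0.588, 0.2157). Next I press, watching the force.

```bash
cat >> h.py <<'E'
A=-0.10; O=np.array([0.588,0.2157,0]); R=rot(A,-1)
def B(x,y,z): return O+Ro.from_euler('z',A).apply([x,y,z])
E
python3 - <<'E'
from h import *
bot.servo_line(B(-.106,0,.060),R)
bot.hold(.3); f0=np.array(bot.get_contact_force()); print(f0)
for z in np.arange(.050,.0329,-.002):
    bot.servo_line(B(-.106,0,z),R,rate=.03)
    f=np.array(bot.get_contact_force())-f0; print(round(z,3),bot.get_ee_pos()[2],f)
    if f[2]>4.6 or f[2]>3.0 and z<.0365: break
p=bot.read_camera("top"); print([(d["position"],d["conf"]) for d in bot.pinpoint("wide_edge",p)])
bot.servo_line(B(-.106,0,.070),R,rate=.1)
bot.hold(.8)
for c in ["top","scene"]:
    p=bot.read_camera(c); print([(d["position"],d["conf"]) for d in bot.pinpoint("wide_edge",p)])
cv2.imwrite("pics/scene3.png",p["color"][:,:,::-1]); print(bot.get_t())
E
```

```text
[-0.5571  0.2695  0.4092]
0.05 0.0496918294610777 [0.3039 0.3839 0.2069]
0.048 0.047926881967561126 [ 0.1874 -0.472  -0.9089]
0.046 0.046115918358100666 [-0.0662  0.1991 -0.0685]
0.044 0.04405759809417264 [0.5135 0.6139 1.1625]
0.042 0.04203047125440133 [0.1772 0.4785 1.8488]
0.04 0.04003775616654228 [1.6978 1.6681 2.6967]
0.038 0.0380318759295014 [ 1.369  -0.0954  3.2266]
0.036 0.03606190585192029 [1.76   0.8155 3.9982]
[([0.5651, 0.2175, 0.1341], 0.96)]
[([0.5651, 0.2177, 0.1386], 0.92)]
[([0.569, 0.2194, 0.1316], 0.68), ([0.4868, 0.2259, 0.0475], 0.65)]
11.95
```

View pics/scene3.png

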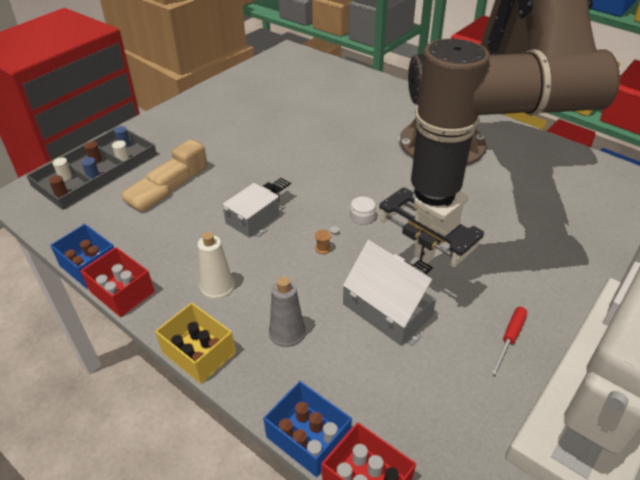

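The lid stands sprung up around (390,285) with its edge at z of about 0.134 m, as specified, and the tab is let go. Next I push the lid over with the fingertip.

```bash
python3 - <<'E'
from h import *
bot.servo_line(B(-.106,0,.112),R,rate=.1)
bot.servo_line(B(-.040,0,.112),R,rate=.1)
f0=np.array(bot.get_contact_force())
for x in [-.02,0,.02,.035,.045,.050,.054]:
    bot.servo_line(B(x,0,.112),R,rate=.06)
    f=np.array(bot.get_contact_force())-f0; print(x,bot.get_ee_pos(),f)
    if np.linalg.norm(f)>8: print("stop"); break
bot.hold(.8)
p=bot.read_camera("scene"); print([(d["position"],d["conf"]) for d in bot.pinpoint("wide_edge",p)])
cv2.imwrite("pics/scene4.png",p["color"][:,:,::-1]); print(bot.get_t())
E
```

```text
-0.02 [0.5683 0.2176 0.1118] [ 0.3473  0.9033 -0.1496]
0 [0.5882 0.2155 0.1117] [ 0.4521  0.6299 -0.4119]
0.02 [0.6081 0.2135 0.1117] [-0.2851  0.7684 -0.3717]
0.035 [0.6231 0.2121 0.1118] [-0.2117  0.3636  0.3196]
0.045 [0.6331 0.2111 0.1119] [ 0.281   1.6146 -0.4048]
0.05 [0.638  0.2107 0.1119] [ 0.4519  1.0623 -0.5086]
0.054 [0.6419 0.2103 0.112 ] [0.3344 1.0427 0.1388]
[([0.6724, 0.2124, 0.1539], 0.91), ([0.4559, -0.1817, 0.0473], 0.54)]
16.8917
```

View pics/scene4.png

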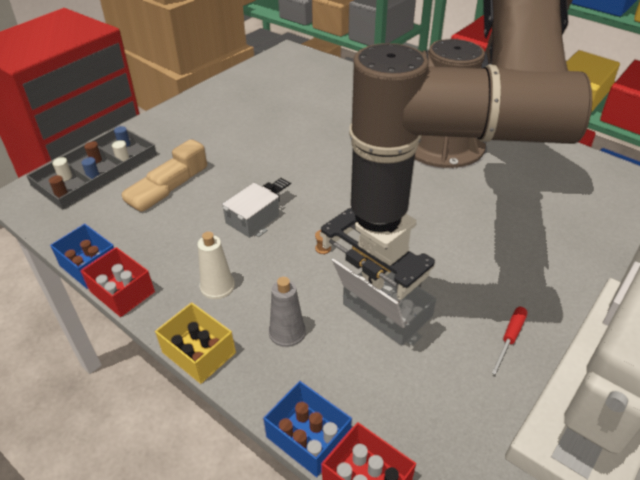

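The lid, seen at (375,295), has fallen past upright. Its edge at (0.672, z 0.154) matches 1.9 rad. Next I back straight off, rise and check.

```bash
python3 - <<'E'
from h import *
bot.servo_line(B(-.03,0,.112),R,rate=.1)
bot.servo_line(B(-.10,0,.27),R,rate=.15)
bot.hold(.5)
for c in ["scene","top"]:
    p=bot.read_camera(c); cv2.imwrite(f"pics/{c}5.png",p["color"][:,:,::-1])
    for n in ["wide_edge","narrow_edge","spool","bobbin","cone_a","wax_tin","driver","last"]: print(n,[(np.round(d["position"],3).tolist(),round(d["conf"],2)) for d in bot.pinpoint(n,p)][:2])
print(bot.get_t())
E
```

```text
wide_edge [([0.671, 0.212, 0.154], 0.71), ([0.483, 0.228, 0.048], 0.26)]
narrow_edge [([0.51, -0.184, 0.057], 0.72)]
spool [([0.532, 0.005, 0.0], 0.66)]
bobbin [([0.477, -0.008, 0.001], 0.4)]
cone_a [([0.757, 0.096, 0.001], 0.72), ([0.757, -0.092, -0.002], 0.58)]
wax_tin []
driver [([0.514, 0.443, 0.003], 0.9)]
last [([0.603, -0.446, -0.001], 0.67)]
wide_edge [([0.666, 0.207, 0.158], 0.76)]
narrow_edge [([0.505, -0.186, 0.064], 0.65)]
spool [([0.536, 0.01, 0.002], 0.57)]
bobbin [([0.48, -0.009, 0.002], 0.64)]
cone_a [([0.756, 0.102, -0.004], 0.83), ([0.763, -0.096, 0.002], 0.69)]
wax_tin [([0.385, 0.009, -0.003], 0.93)]
driver []
last [([0.604, -0.45, -0.002], 0.89)]
20.5833
```

View pics/scene5.png

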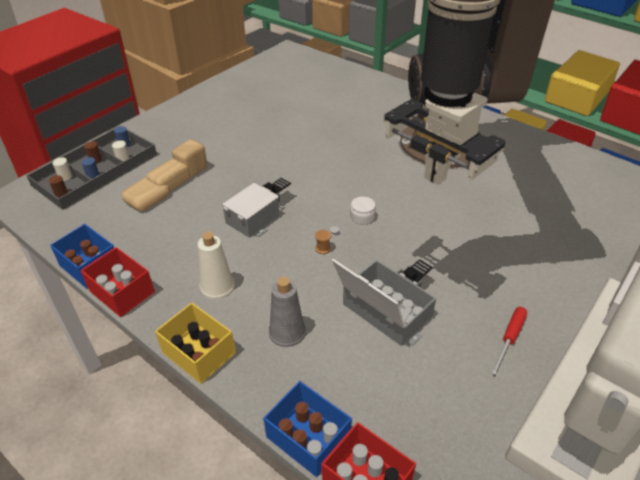

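The wide lid lies open at (375,290). The narrow box at (252,207) is shut, nothing else has moved, and the arm is clear.

```bash
python3 -c "
from bench import bot
print(bot.sign_off())"
```

```text
the job is handed in; nothing more can be done
None
```

The wide box's lid sprang up when I pressed and let go of its tab, and I pushed it over to its stop, where it stayed; the narrow box is still shut, nothing else moved, and the job is handed in, though the sign-off returned no verdict.

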